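# Stow an earbud case in the touch-latch drawer

### The arm

A 6-joint arm with a two-finger parallel gripper is mounted at the origin on the work surface. World frame = base frame: x ahead of the robot, y to its left, z up, the work surface at z = 0. Lengths are in mm, angles in degrees, forces in N, time in s.
With the tool pointing down it reaches from about 350 to 950 mm from the base axis. Payload 17.4 kg.
Tool frame: the origin (TCP) lies at the very end of the fingers, on their centre line; the grasp point (between the pads) lies ctrl.grip_point_offset behind it (ctrl.grip_point_offset is the distance from the TCP to the grasp point, in mm); x points along the fingers, z is the direction in which the jaws open and shut, and the axes are right-handed (so a half turn about x gives the same grasp; the last joint's range is limited). The gripper opens to 93 mm and grips with 3 to 60 N. Pads are 15 mm wide; open, the fingers measure 128 mm over their backs; the gripper's body (75 mm by 188 mm) begins 65 mm behind the grasp point.
Start: joints at [-66.853, 6.646, 82.598, -0, 90.757, -2.166], TCP at [288.6, -610.199, 218.646] pointing down, gripper open.
Joint ranges: [-162.19, 162.19], [-47.58, 125.68], [4.15, 143.07], [-65.23, 245.23], [0.69, 171.88], [-170.13, 170.13]. Speed limits (degrees/s): [108.29, 108.29, 127.2, 180, 180, 180].

### API

Orientations are given as [roll, pitch, yaw] about the fixed x, y, z axes, in that order (R = Rz(yaw) Ry(pitch) Rx(roll)).
In Python, from workcell import ctrl, viewer, ticket gives the robot as it stands. The module is installed in compiled form; this text tells all that it offers.
- The arm moves only by the shell command python3 -m pendant 'ROWS' [FORCE]. ROWS is JSON, a list of rows, each a list of 3 entries, a list of its own where there are three numbers: the shift along the tool's x, y, z in m, then the turn, a rotation vector about the tool's x, y, z in rad, then the opening, from -1 (shut) to 1 (fully open), so that 0 is half open. In form: [[[tx, ty, tz], [wx, wy, wz], gripper], ...]. A call has 1 to 5 rows; each row is the pose to reach, as a shift and turn from the pose measured when the call began, along the tool's axes at that moment; what a row does not reach only later rows make up. A row lasts 1/10 s, in which the tool goes at most 50 mm and 8.59 degrees, less where a joint would pass 70% of its speed; a pose out of reach is approached as far as the arm can. A call with a gripper value outside its range is refused whole. The fingers move at their own pace and stop on an object; FORCE is the grip in N (left out, the last holds). Time passes only in rows, so rows that repeat a pose let the fingers close. It gives the time, the measured TCP pose, the force and the opening at its end, in the units of the state.
- ctrl.sense(): the state, without advancing time (a new reading comes with each control period).
- viewer.camera(name): name is "scene" or "top" or "wrist"; returns (picture, depth): 384x512x3 uint8, blue, green, red; 384x512 float32, mm along the optical axis (not along the pixel's ray), 0 where there is no reading.
- viewer.get_calibration(name): a dict with "fx", "fy", "cx", "cy" (pixels), "cam_to_world" (4x4, takes a point from camera to world coordinates). Camera axes: x right, y up, looking along -z (the intrinsics and any distortion apply to the point x, -y, -z); pixel columns grow to the right and rows downward; lengths in mm; the calibration is good to about 2 mm. A picture is of the moment at which its call begins: read the wrist's pose just before it. get_calibration takes no time and is no camera call; for the wrist camera it gives the pose at the moment of the call.
- ticket.job_done(): hands the job in, once; it reports no verdict.
The state is a dict: "t": time; "joints": joint angles; "qd": joint speeds; "joint_efforts": joint torques, N m; "tcp_pos": TCP position; "tcp_rot": TCP orientation; "ft_force": force on the tool from outside, world axes, zero at the start; "torque": the same for the moment, N m; "opening": opening from 0.0 (shut) to 1.0 (fully open).
Only numpy, scipy, OpenCV 4.12 (cv2) and the standard library are available. Lean on these libraries where they do the work, as an engineer would, in place of code of your own. Each camera call takes 0.05 s, during which the arm holds its last target.

### The job

Put the oblong earbud case away: push the drawer front in and let go so that the drawer springs fully open, lay the case flat on its base inside the drawer, then push the drawer in again until it latches and stays shut. Leave the round case, the windscreen cage and the pilot lamp where they stand.

Things in the scene. Friction and masses are not known exactly. Their poses are not given: they have to be found in the camera images.
- unit: Low grey drawer unit fixed to the black shelf, 200 deep (x) x 190 wide (y) x 66 mm high. Origin: centre of its underside. Its -x axis points out of its front, roughly to the robot (yaw within 0.25 rad); the drawer comes out along -x. A spring pushes the drawer out, 1.5 N when open, 3.5 N when shut; a slow push (under 30 mm/s) takes under 8 N until the hard stop. Once freed, let it come out over 40 mm before pushing back.
- drawer (a joint): Drawer opening, m. 0 (+-1.5 mm): latched shut, outer face 22 mm proud of the unit. 0.100: open stop. Push-push latch: from 0, push in 10 mm or more (hard stop at -0.0115), let go, and the spring drives it to 0.100 in about 1 s. From open, push in to the hard stop, let go, and it latches at 0; let go short of about -0.010 and it springs out again. A further full push when latched reopens it.
- drawer_face (a point): Centre of the outer face of the drawer's aluminium front panel (moves with the drawer), 32 mm above the shelf. The panel is 174 wide, 48 high (8 to 56 mm above the shelf) and 20 mm thick. Axes as the unit's: pushing inward is along +x.
- drawer_floor (a point): Point on the drawer's inner floor (moves with it), 12 mm above the shelf, mid width, 71 mm behind the outer face. Axes as the unit's. Inner floor: x -51 to +67, y -79 to +79 mm; fully open, x -51 to +51 is uncovered, the rest lies under the unit's roof (underside 48 mm above the floor). Side walls rise 30 mm, the front panel 44 mm above the floor.
- oblong_case: Red rubber earbud case, oblong with round ends (stadium seen from above), 64 long (its x) x 36 wide (its y) x 28 mm high, 55 g, standing on its flat base with a dark seam round it. Origin: centre of its base; z up. It may stand left or right of the drawer unit, swapped with the round case.
- round_case: Red rubber earbud case, a round puck 52 mm across and 26 mm high. Origin: centre of its base. Not to be moved.
- cage: Silver aluminium mic windscreen cage, a barred bulb 53 mm across and 62 mm high on a 38 mm collar. Origin: centre of its base. Not to be moved.
- lamp: Pilot lamp, green glass dome on a black 40 mm base, 48 mm high. Origin: centre of its base. Not to be moved.
Not all that is in view belongs to the job. What is shaped like the oblong_case but blue, purple or yellow is not meant.

How it is judged (in metres and radians):
On the way, in this order (a step that is already met when the one before it is completed fails the run):
1. the drawer has sprung open, past 85 mm of its 100 mm (value of joint drawer above 0.085 m), for 0.2 s.
2. the oblong case lies flat in the open drawer (open past 60 mm), let go (x of oblong_case in the frame of drawer_floor between -0.04 and 0.06 m and y of oblong_case in the frame of drawer_floor between -0.07 and 0.07 m and z of oblong_case in the frame of drawer_floor between -0.004 and 0.01 m and angle between oblong_case's own z axis and vertical below 0.25 rad and value of joint drawer above 0.06 m and contact force between the fingers and oblong_case below 0.1 N and linear speed of oblong_case below 0.03 m/s), for 0.2 s.
At the end, for the whole second after the job is handed in: The drawer is latched shut (its opening within 4 mm of 0) and at rest, with the oblong case lying inside it on its base (base within 10 mm of the drawer floor, tilted under 0.25 rad, its centre within the drawer: -40 to +60 mm in x and +-70 mm in y of the drawer_floor point), at rest (x of oblong_case in the frame of drawer_floor between -0.04 and 0.06 m and y of oblong_case in the frame of drawer_floor between -0.07 and 0.07 m and z of oblong_case in the frame of drawer_floor between -0.004 and 0.01 m and angle between oblong_case's own z axis and vertical below 0.25 rad and value of joint drawer between -0.004 and 0.004 m and velocity of joint drawer between -0.01 and 0.01 m/s and linear speed of oblong_case below 0.02 m/s); the robot touches nothing.
It fails at once if the round earbud case is shifted more than 30 mm or tipped more than 0.4 rad (distance of round_case from where it was at the start of the episode above 0.03 m or angle between round_case's own z axis and vertical above 0.4 rad).
It fails at once if the windscreen cage is shifted more than 30 mm or tipped more than 0.4 rad (distance of cage from where it was at the start of the episode above 0.03 m or angle between cage's own z axis and vertical above 0.4 rad).
It fails at once if the pilot lamp is shifted more than 30 mm or tipped more than 0.4 rad (distance of lamp from where it was at the start of the episode above 0.03 m or angle between lamp's own z axis and vertical above 0.4 rad).
It also fails if it takes over 67 s, if anything falls off the work surface, if the arm or the gripper's body presses on something with over 40 N, if the wrist force passes 120 N, or if a joint passes its speed limit or range.

## Working session

There is one attempt and no reset: what is moved stays moved. The work goes in short steps, Python scripts to look and compute and a shell command to move; the robot and the scene stay as the last step left them, time stands still between calls to the robot, and variables do not carry over. Pictures are saved under pics/ and viewed, and the job is handed in when it is done.

```bash
mkdir -p pics; ls
python3 - <<'E'
from workcell import ctrl, viewer
import cv2, numpy as np
s=ctrl.sense()
for k,v in s.items(): print(k,v)
print(ctrl.grip_point_offset)
for n in("scene","top","wrist"):
    p,d=viewer.camera(n); cv2.imwrite(f"pics/{n}0.png",p); np.save(f"pics/{n}0.npy",d)
    c=viewer.get_calibration(n); print(n,{k:np.round(v,3).tolist() if k=="cam_to_world" else v for k,v in c.items()})
    np.save(f"pics/{n}0_T.npy",c["cam_to_world"])
E
```

```text
pics
t 0.0
joints [-6.68500191e+01  6.67270555e+00  8.26364677e+01 -7.37832164e-04
  9.07570297e+01 -2.16406531e+00]
qd [-0.04391415 -0.05303888 -0.02129735  0.04039201  0.07768703 -0.01572132]
joint_efforts [-3.30412386e-04 -7.21257806e+01 -6.22615528e+01  7.79575878e-02
  2.37988197e-02 -1.30050644e-04]
tcp_pos [ 288.5381877  -609.9838757   217.91406553]
tcp_rot [178.47442429  89.933793   113.7884612 ]
ft_force [ 0.67232238 -0.46458007 -0.55513704]
torque [0.03702551 0.02407847 0.01289594]
opening 1.0031572310437697
18.8
scene {'fx': 452.88348579282126, 'fy': 452.88348579282126, 'cx': 263.2434082447559, 'cy': 186.1860361028032, 'cam_to_world': [[0.843, -0.362, 0.397, 984.002], [0.537, 0.553, -0.637, -724.673], [0.011, 0.751, 0.661, 811.914], [0.0, 0.0, 0.0, 1.0]]}
top {'fx': 408.98721812096613, 'fy': 408.98721812096613, 'cx': 253.08423621156905, 'cy': 195.9782058896191, 'cam_to_world': [[-0.001, 0.987, -0.158, 385.864], [-0.999, 0.004, 0.033, 31.313], [0.033, 0.158, 0.987, 1158.988], [0.0, 0.0, 0.0, 1.0]]}
wrist {'fx': 287.2246394899989, 'fy': 287.2246394899989, 'cx': 257.31549443414576, 'cy': 194.27509276046462, 'cam_to_world': [[0.429, 0.863, 0.267, 364.404], [-0.904, 0.409, 0.127, -575.482], [-0.0, -0.296, 0.955, 382.867], [0.0, 0.0, 0.0, 1.0]]}
```

View pics/scene0.png

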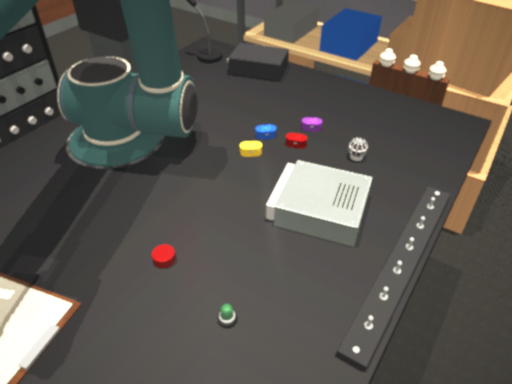

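View pics/top0.png

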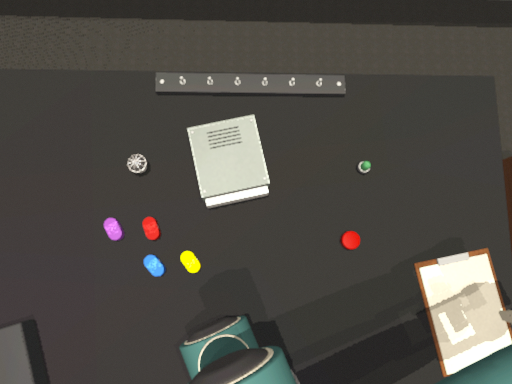

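View pics/wrist0.png

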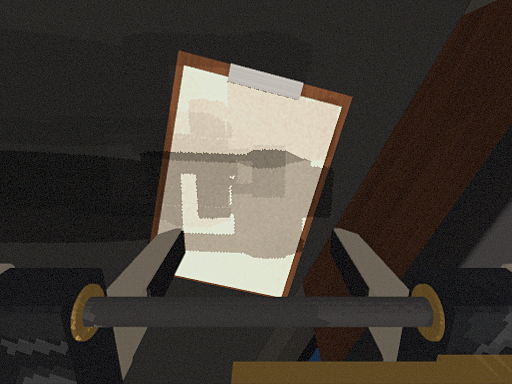

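Top view: red things are an oblong at (151,228) and a round puck at (351,240). Purple (113,229), blue (153,265) and yellow (190,262) are look-alikes of the wrong colour. The elongated red one at (151,228) fits the oblong case. I'll confirm in a crop and measure it.

```bash
cat > h.py <<'E'
import cv2, numpy as np
from workcell import ctrl, viewer
def ray(c,T,u,v):
    d=np.array([(u-c["cx"])/c["fx"],-(v-c["cy"])/c["fy"],-1.0]); T=np.asarray(T)
    return T[:3,3],T[:3,:3]@d
def onplane(c,T,u,v,z):
    o,d=ray(c,T,u,v); return o+d*(z-o[2])/d[2]
def shape(c,T,mask,z):
    "largest contour projected on plane z: minAreaRect there"
    cs,_=cv2.findContours(mask,cv2.RETR_EXTERNAL,cv2.CHAIN_APPROX_NONE)
    out=[]
    for k in cs:
        if cv2.contourArea(k)<30: continue
        P=np.array([onplane(c,T,p[0][0],p[0][1],z)[:2] for p in k],np.float32)
        r=cv2.minAreaRect(P); out.append((cv2.contourArea(k),k.reshape(-1,2).mean(0).round(1),r))
    return out
def redmask(p):
    b,g,r=[p[...,i].astype(int) for i in range(3)]
    return ((r>90)&(g<70)&(b<70)).astype(np.uint8)*255
E
python3 - <<'E'
from h import *
c=viewer.get_calibration("top");T=c["cam_to_world"]
p=cv2.imread("pics/top0.png");d=np.load("pics/top0.npy")
for o in shape(c,T,redmask(p),28): print(o)
# depth points
def pt(u,v):
    o,r=ray(c,T,u,v); return o+r*d[v,u]
for n,u,v in [("case",151,228),("round",351,240),("roof",228,160),("table",300,300),("face top",237,197),("lamp",365,167),("cage",137,163)]: print(n,pt(u,v).round(1))
# bright mask of unit and front
hsv=cv2.cvtColor(p,cv2.COLOR_BGR2HSV)
m=((hsv[...,2]>120)&(hsv[...,1]<60)).astype(np.uint8)*255
m[:, :180]=0;m[:,280:]=0;m[:110]=0;m[215:]=0
for o in shape(c,T,m,66): print(o, cv2.boxPoints(o[2]))
m2=((hsv[...,2]>222)&(hsv[...,1]<60)).astype(np.uint8)*255
m2[:, :180]=0;m2[:,280:]=0;m2[:180]=0;m2[215:]=0
for o in shape(c,T,m2,56): print("face",o, cv2.boxPoints(o[2]))
cv2.imwrite("pics/crop0.png",cv2.resize(p[110:290,90:290],None,fx=3.3,fy=3.3,interpolation=cv2.INTER_CUBIC))
E
```

```text
(45.0, array([431.9, 328. ]), ((208.23501586914062, -489.1646423339844), (89.38069915771484, 6.714252471923828), 10.879166603088379))
(276.5, array([350.6, 239.7]), ((445.099609375, -277.240234375), (52.15364074707031, 52.213035583496094), 44.12234878540039))
(299.0, array([150.6, 227.9]), ((477.7918701171875, 276.0692138671875), (67.60759735107422, 41.74979019165039), 20.399694442749023))
case [476.8 274.2  28.8]
round [ 444.5 -278.7   25.1]
roof [659.7  63.7  69.2]
table [ 280.3 -136.6    0.5]
face top [559.7  38.8  54.9]
lamp [ 650.1 -323.6   37.3]
cage [652.  312.3  59.5]
(5568.0, array([228.9, 160.5]), ((660.8907470703125, 61.387245178222656), (232.3302764892578, 192.45980834960938), 12.544828414916992)) [[526.5974   130.08833 ]
 [568.4004   -57.776768]
 [795.1841    -7.313843]
 [753.3811   180.55125 ]]
face (414.0, array([236.5, 195.5]), ((563.837158203125, 39.7561149597168), (20.8981876373291, 174.33010864257812), 12.525106430053711)) [[534.73346  122.58067 ]
 [572.54     -47.600574]
 [592.94086  -43.068443]
 [555.13434  127.11281 ]]
```

View pics/crop0.png

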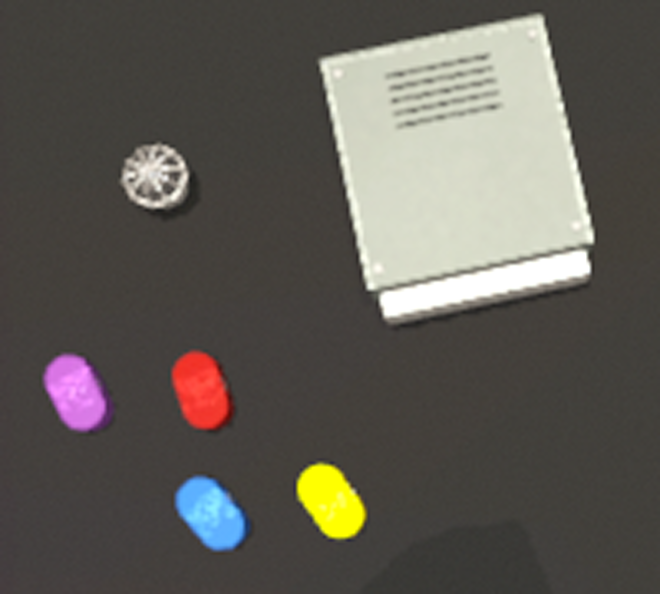

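The crop shows the red oblong case at crop (200,390), between purple and blue, standing alone. It is red and elongated, so it is the target. Unit yaw is about 12.5° and the drawer is shut. Next is a helper that works out the moves.

```bash
cat > plan.py <<'E'
import sys
from h import *
from scipy.spatial.transform import Rotation as Ro
def cur():
    s=ctrl.sense(); r=s["tcp_rot"]
    return s,np.array(s["tcp_pos"]),Ro.from_euler("xyz",r,degrees=True)
def target_rot(zyaw):
    z=np.array([np.cos(np.radians(zyaw)),np.sin(np.radians(zyaw)),0]);x=np.array([0,0,-1.]);y=np.cross(z,x)
    return Ro.from_matrix(np.c_[x,y,z])
def plan(pos,zyaw):
    s,p,R=cur()
    z=R.as_matrix()[:,2]; print("t",round(s["t"],2),"tcp",p.round(1),"zyaw",np.degrees(np.arctan2(z[1],z[0])).round(1),"F",s["ft_force"].round(1),"open",round(s["opening"],3), "j6",s["joints"][5].round(0))
    sh=R.inv().apply(np.array(pos)-p)/1000; tr=(R.inv()*target_rot(zyaw)).as_rotvec()
    print("shift",sh.round(4).tolist(),"turn",tr.round(3).tolist(),"toolyaxis",R.as_matrix()[:,1].round(2))
if __name__=="__main__":
    a=[float(v) for v in sys.argv[1:]]; plan(a[:3],a[3])
E
python3 plan.py 480 21 150 102.5; python3 plan.py 480 21 150 -77.5
```

```text
t 0.15 tcp [ 288.5 -610.   218.1] zyaw -64.7 F [ 0.9  0.1 -0.1] open 1.0 j6 -2.0
shift [0.0685, 0.4429, -0.4885] turn [-2.918, -0.0, -0.001] toolyaxis [0.9  0.43 0.  ]
t 0.15 tcp [ 288.5 -610.   218.1] zyaw -64.7 F [ 0.9  0.1 -0.1] open 1.0 j6 -2.0
shift [0.0685, 0.4429, -0.4885] turn [0.224, -0.001, 0.0] toolyaxis [0.9  0.43 0.  ]
```

```bash
python3 -m pendant '[[[0,0.03,-0.03],[0.1,0,0],-1],[[0,0.07,-0.075],[0.15,0,0],-1],[[0,0.11,-0.12],[0.224,0,0],-1],[[0,0.145,-0.16],[0.224,0,0],-1],[[0,0.18,-0.2],[0.224,0,0],-1]]' 20; python3 -m pendant '[[[0.01,0.02,-0.05],[0,0,0],-1],[[0.02,0.04,-0.09],[0,0,0],-1],[[0.03,0.06,-0.13],[0,0,0],-1],[[0.04,0.08,-0.17],[0,0,0],-1],[[0.05,0.1,-0.2],[0,0,0],-1]]'; python3 plan.py 500 25.5 100 -77.5
```

```text
t: 0.65
tcp_pos: [358.4, -376.1, 218.0]
tcp_rot: [-171.2, 89.9, 111.2]
ft_force: [0.3, 0.7, -0.0]
opening: 0.623
t: 1.15
tcp_pos: [412.9, -157.0, 167.9]
tcp_rot: [148.8, 89.9, 71.2]
ft_force: [0.8, -0.2, -0.1]
opening: 0.185
t 1.15 tcp [ 412.9 -157.   167.9] zyaw -77.5 F [ 0.8 -0.2 -0.1] open 0.185 j6 53.0
shift [0.0681, 0.1244, -0.1593] turn [-0.0, -0.001, -0.0] toolyaxis [0.98 0.22 0.  ]
```

```bash
python3 -m pendant '[[[0.01,0.03,-0.04],[0,0,0],-1],[[0.02,0.06,-0.08],[0,0,0],-1],[[0.04,0.09,-0.12],[0,0,0],-1],[[0.055,0.11,-0.145],[0,0,0],-1],[[0.068,0.124,-0.159],[0,0,0],-1]]'; python3 -m pendant '[[[0.03,0,0],[0,0,0],-1],[[0.06,0,0],[0,0,0],-1],[[0.075,0,0],[0,0,0],-1],[[0.078,0,0],[0,0,0],-1],[[0.078,0,0],[0,0,0],-1]]';  python3 plan.py 554.1 37.6 20 -77.5
python3 - <<'E'
from h import *
p,d=viewer.camera("wrist");cv2.imwrite("pics/w1.png",p)
p,d=viewer.camera("scene");cv2.imwrite("pics/s1.png",cv2.resize(p[100:300,180:420],None,fx=3,fy=3))
E
```

```text
t: 1.65
tcp_pos: [499.9, 27.9, 98.8]
tcp_rot: [-167.2, 89.9, 115.5]
ft_force: [0.2, -0.7, -0.5]
opening: 0.007
t: 2.15
tcp_pos: [500.0, 27.9, 21.3]
tcp_rot: [-172.6, 89.9, 109.9]
ft_force: [0.1, -0.2, 0.1]
opening: 0.007
t 2.15 tcp [500.   27.9  21.3] zyaw -77.4 F [ 0.1 -0.2  0.1] open 0.007 j6 78.0
shift [0.0013, 0.0549, 0.0023] turn [0.001, -0.001, 0.0] toolyaxis [ 0.98  0.22 -0.  ]
```

View pics/w1.png

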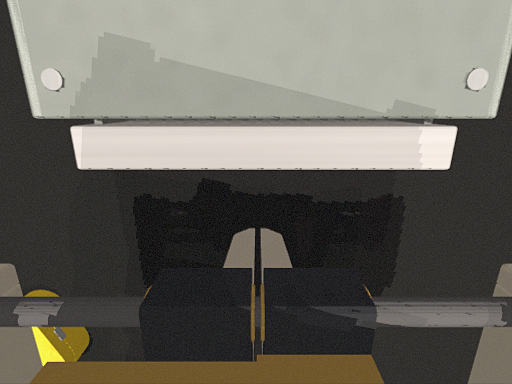

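View pics/s1.png

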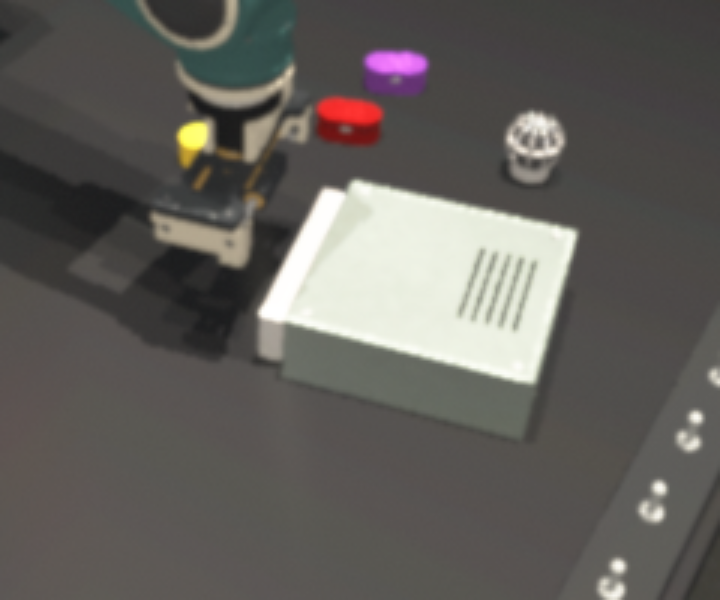

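Fingers shut and centred on the panel (fingertips at (258,230), panel at (265,165)). Now the slow push.

```bash
python3 -m pendant '[[[0,0.012,0.001],[0,0,0],-1],[[0,0.024,0.002],[0,0,0],-1],[[0,0.034,0.002],[0,0,0],-1],[[0,0.038,0.002],[0,0,0],-1],[[0,0.040,0.002],[0,0,0],-1]]'; python3 -m pendant '[[[0,0.002,0],[0,0,0],-1],[[0,0.004,0],[0,0,0],-1],[[0,0.006,0],[0,0,0],-1],[[0,0.008,0],[0,0,0],-1],[[0,0.01,0],[0,0,0],-1]]'; python3 plan.py 554.1 37.6 20 -77.5
```

```text
t: 2.75
tcp_pos: [540.5, 34.8, 22.1]
tcp_rot: [135.9, 89.9, 58.4]
ft_force: [0.4, 0.6, 0.2]
opening: 0.002
t: 3.25
tcp_pos: [550.1, 37.0, 22.0]
tcp_rot: [161.7, 89.9, 84.3]
ft_force: [-4.7, -0.3, 0.1]
opening: 0.007
t 3.25 tcp [550.1  37.   22. ] zyaw -77.4 F [-4.7 -0.3  0.1] open 0.007 j6 79.0
shift [0.002, 0.0041, 0.0003] turn [0.002, -0.001, -0.0] toolyaxis [0.98 0.22 0.  ]
```

```bash
python3 -m pendant '[[[0,0.002,0],[0,0,0],-1],[[0,0.004,0],[0,0,0],-1]]'; python3 -m pendant '[[[0,0.002,0],[0,0,0],-1],[[0,0.004,0],[0,0,0],-1]]'
```

```text
t: 3.45
tcp_pos: [554.0, 37.8, 22.0]
tcp_rot: [172.2, 89.9, 94.8]
ft_force: [-5.3, -1.5, 1.6]
opening: 0.002
t: 3.65
tcp_pos: [557.3, 38.6, 22.0]
tcp_rot: [-119.4, 89.9, 163.2]
ft_force: [-27.4, -6.5, 16.3]
opening: 0.004
```

The force rose to 28 N, so this is the hard stop. Retract fast.

```bash
python3 -m pendant '[[[0,-0.05,0],[0,0,0],-1],[[0,-0.1,0],[0,0,0],-1],[[0,-0.14,-0.02],[0,0,0],-1],[[-0.05,-0.145,-0.02],[0,0,0],-1],[[-0.1,-0.145,-0.02],[0,0,0],-1]]';python3 -m pendant '[[[-0.05,0,0],[0,0,0],-0.3],[[-0.08,0,0],[0,0,0],-0.3],[[-0.1,0,0],[0,0,0],0.3],[[-0.1,0,0],[0,0,0],0.3],[[-0.1,0,0],[0,0,0],0.3]]'
python3 - <<'E'
from h import *
p,d=viewer.camera("top");cv2.imwrite("pics/t2.png",cv2.resize(p[100:300,80:300],None,fx=3,fy=3))
cv2.imwrite("pics/t2raw.png",p)
p,d=viewer.camera("scene");cv2.imwrite("pics/s2.png",cv2.resize(p[100:300,180:420],None,fx=3,fy=3))
E
```

```text
t: 4.15
tcp_pos: [409.6, 26.5, 122.2]
tcp_rot: [-115.6, 89.8, 167.0]
ft_force: [1.2, 0.2, 1.1]
opening: 0.005
t: 4.65
tcp_pos: [410.3, 26.5, 221.9]
tcp_rot: [-120.5, 89.8, 162.2]
ft_force: [0.5, -0.3, -0.8]
opening: 0.385
```

View pics/t2.png

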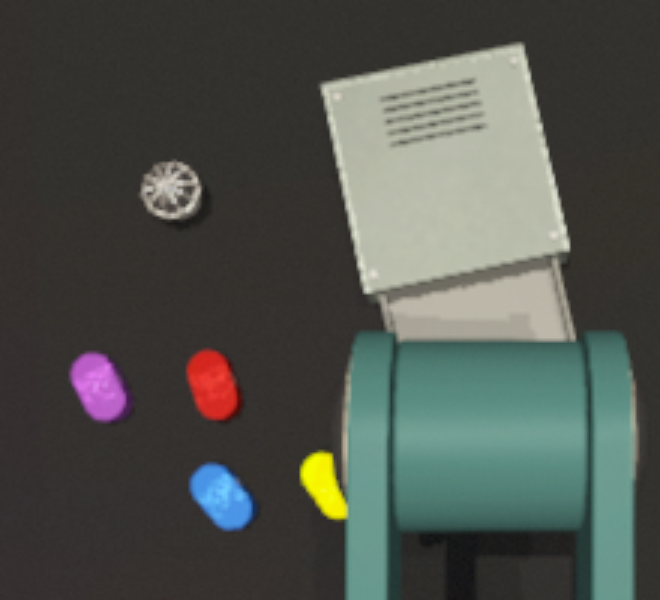

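View pics/s2.png

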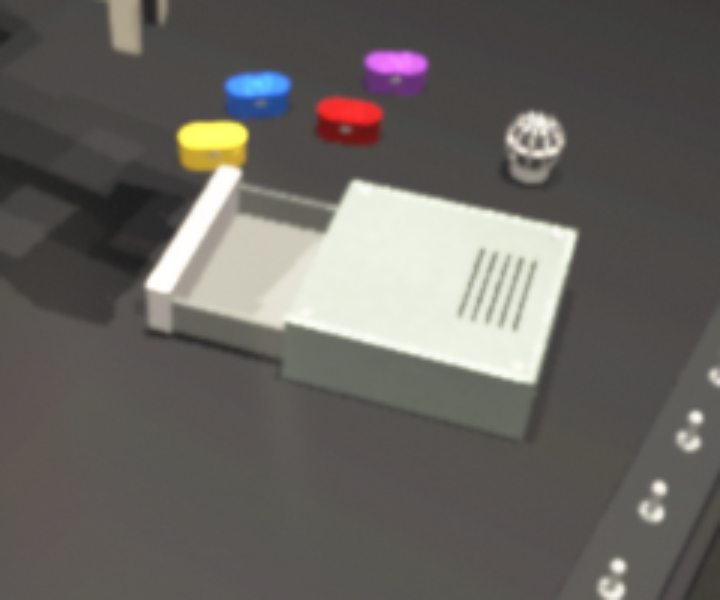

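The drawer is fully open (front panel at (195,250) in the scene crop). Now go over the case with the jaws half open.

```bash
python3 plan.py 478.5 277.5 140 -71
```

```text
t 4.75 tcp [409.8  26.5 221. ] zyaw -77.4 F [ 0.   0.5 -0.4] open 0.47 j6 77.0
shift [0.0808, 0.1222, -0.2298] turn [-0.112, -0.002, 0.005] toolyaxis [ 0.98  0.22 -0.  ]
```

```bash
python3 -m pendant '[[[0,0.02,-0.045],[0,0,0],0.3],[[0.01,0.045,-0.085],[-0.05,0,0],0.3],[[0.03,0.07,-0.13],[-0.11,0,0],0.3],[[0.05,0.09,-0.17],[-0.11,0,0],0.3],[[0.07,0.11,-0.21],[-0.11,0,0],0.3]]'; python3 -m pendant '[[[0.01,0.014,-0.02],[0,0,0],0.3],[[0.01,0.014,-0.02],[0,0,0],0.3],[[0.01,0.014,-0.02],[0,0,0],0.3]]'
python3 - <<'E'
from h import *
from plan import plan
plan((478.5,277.5,140),-71)
c=viewer.get_calibration("wrist");T=c["cam_to_world"]
p,d=viewer.camera("wrist");cv2.imwrite("pics/w3.png",p)
for o in shape(c,T,redmask(p),28): print(o)
E
```

```text
t: 5.25
tcp_pos: [470.0, 254.6, 150.1]
tcp_rot: [-113.1, 89.7, 175.8]
ft_force: [1.8, -0.9, 0.3]
opening: 0.647
t: 5.55
tcp_pos: [476.2, 277.9, 138.8]
tcp_rot: [-103.1, 89.5, -174.1]
ft_force: [0.4, -0.4, 0.5]
opening: 0.648
t 5.55 tcp [476.2 277.9 138.8] zyaw -71.0 F [ 0.4 -0.4  0.5] open 0.648 j6 99.0
shift [-0.0012, 0.0021, 0.0012] turn [-0.0, -0.002, 0.008] toolyaxis [ 0.95  0.33 -0.01]
(2026.0, array([259.8, 187.9]), ((480.263427734375, 275.7024230957031), (67.76663208007812, 36.546051025390625), 20.28716278076172))
```

View pics/w3.png

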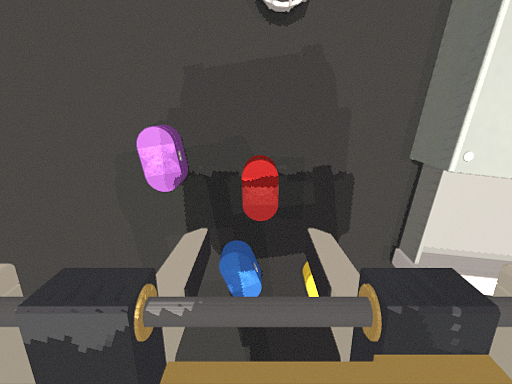

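The case at (260,188) lies midway between the fingers, with blue and purple clear of them. Centre is about (480.5,276) with yaw 20°. Descend.

```bash
python3 plan.py 480.5 276 5 -69.8; python3 -m pendant '[[[0.03,0.003,0.003],[0.02,-0.002,0.008],0.3],[[0.07,0.003,0.003],[0.02,-0.002,0.008],0.3],[[0.1,0.003,0.003],[0.02,-0.002,0.008],0.3],[[0.112,0.003,0.003],[0.02,-0.002,0.008],0.3],[[0.115,0.003,0.003],[0.02,-0.002,0.008],0.3]]'; python3 plan.py 480.5 276 5 -69.8
```

```text
t 5.6 tcp [476.5 277.5 139.7] zyaw -71.1 F [1.3 0.5 0.3] open 0.651 j6 99.0
shift [0.1346, 0.0042, 0.003] turn [-0.022, -0.002, 0.006] toolyaxis [ 0.95  0.32 -0.01]
t: 6.1
tcp_pos: [479.4, 274.7, 24.4]
tcp_rot: [75.4, 89.9, 3.1]
ft_force: [-0.3, -0.2, 0.1]
opening: 0.65
t 6.1 tcp [479.4 274.7  24.4] zyaw -72.3 F [-0.3 -0.2  0.1] open 0.65 j6 99.0
shift [0.0194, 0.0014, -0.0009] turn [-0.043, 0.0, -0.001] toolyaxis [0.95 0.3  0.  ]
```

```bash
python3 -m pendant '[[[0.008,0.0014,-0.001],[-0.04,0,0],0.3],[[0.016,0.0014,-0.001],[-0.04,0,0],0.3],[[0.019,0.0014,-0.001],[-0.04,0,0],0.3],[[0.019,0.0014,-0.001],[-0.04,0,0],-1],[[0.019,0.0014,-0.001],[-0.04,0,0],-1]]' 15;python3 -m pendant '[[[0,0,0],[0,0,0],-1],[[0,0,0],[0,0,0],-1],[[0,0,0],[0,0,0],-1],[[0,0,0],[0,0,0],-1]]' 15; python3 plan.py 480.5 276 5 -69.8
```

```text
t: 6.6
tcp_pos: [480.7, 276.2, 6.0]
tcp_rot: [82.1, 89.9, 12.2]
ft_force: [-0.4, 0.2, 0.4]
opening: 0.526
t: 7.0
tcp_pos: [480.9, 276.3, 6.5]
tcp_rot: [87.4, 89.9, 17.3]
ft_force: [-0.7, -0.9, 5.3]
opening: 0.389
t 7.0 tcp [480.9 276.3   6.5] zyaw -70.0 F [-0.7 -0.9  5.3] open 0.389 j6 97.0
shift [0.0015, -0.0005, 0.0002] turn [-0.004, 0.0, -0.002] toolyaxis [0.94 0.34 0.  ]
```

Opening 0.389 is about 36 mm, so the case is held. Lift it.

```bash
python3 -m pendant '[[[-0.03,0,0],[0,0,0],-1],[[-0.07,0,0],[0,0,0],-1],[[-0.1,0,0],[0,0,0],-1],[[-0.12,0,0],[0,0,0],-1],[[-0.12,0,0],[0,0,0],-1]]'
python3 - <<'E'
from h import *
from plan import plan
p,d=viewer.camera("scene");cv2.imwrite("pics/s4.png",cv2.resize(p[60:280,180:420],None,fx=2.7,fy=2.7))
c=viewer.get_calibration("top");T=c["cam_to_world"]
p,d=viewer.camera("top");cv2.imwrite("pics/t4.png",cv2.resize(p[100:300,80:300],None,fx=3,fy=3))
hsv=cv2.cvtColor(p,cv2.COLOR_BGR2HSV)
m2=((hsv[...,2]>222)&(hsv[...,1]<60)).astype(np.uint8)*255
m2[:, :180]=0;m2[:,290:]=0;m2[:200]=0;m2[260:]=0
for o in shape(c,T,m2,56): print("face",o)
plan((525.8,31.3,120),-77.5)
E
```

```text
t: 7.5
tcp_pos: [481.7, 276.8, 129.4]
tcp_rot: [93.5, 89.6, 23.5]
ft_force: [0.1, 0.2, -0.5]
opening: 0.387
face (309.5, array([243.8, 230.8]), ((467.6910400390625, 18.40332794189453), (15.836041450500488, 169.62937927246094), 12.617157936096191))
t 7.6 tcp [480.5 276.2 125.8] zyaw -70.0 F [-0.  -0.5 -1.1] open 0.386 j6 97.0
shift [0.0057, -0.0412, 0.2456] turn [0.131, 0.0, -0.002] toolyaxis [0.94 0.34 0.  ]
```

View pics/s4.png

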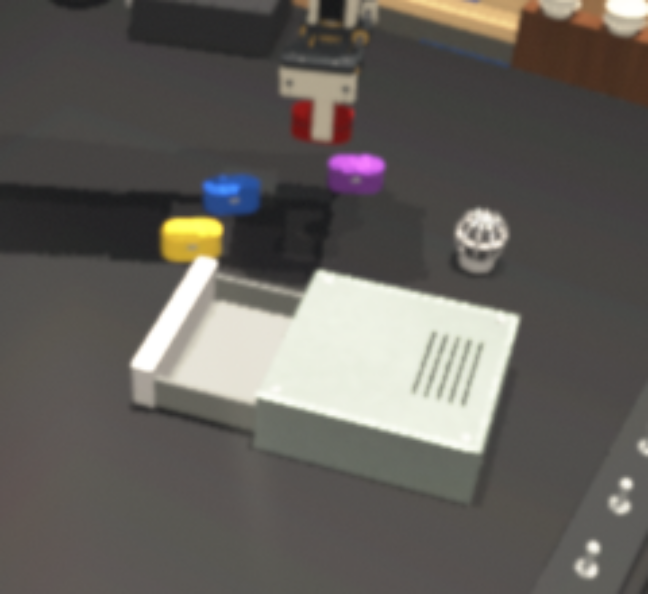

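View pics/t4.png

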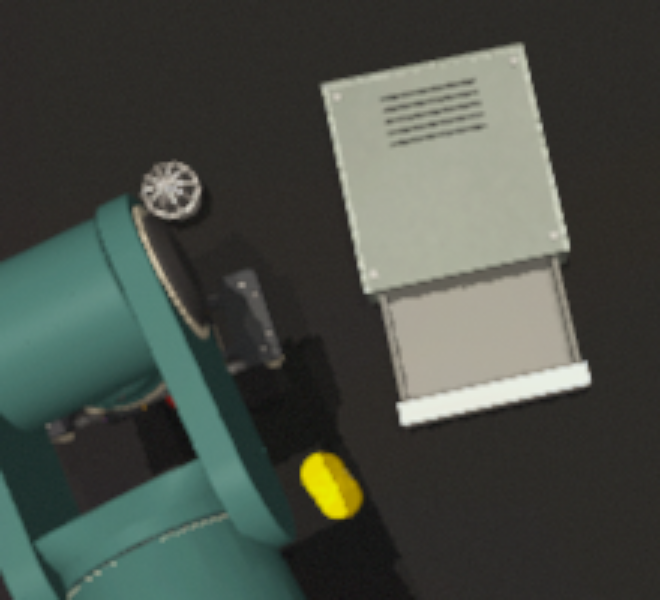

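The case hangs level in the fingers (scene crop (322,122)). The drawer is fully open, and its floor point works out at (527,31.5), which agrees with my earlier value. Carry it over.

```bash
python3 -m pendant '[[[0,-0.005,0.03],[0,0,0],-1],[[0,-0.015,0.075],[0.04,0,0],-1],[[0,-0.022,0.12],[0.08,0,0],-1],[[0,-0.03,0.165],[0.13,0,0],-1],[[0,-0.037,0.205],[0.13,0,0],-1]]'; python3 -m pendant '[[[0,0.002,0.02],[0,0,0],-1],[[0,0.004,0.035],[0,0,0],-1],[[0,0.004,0.04],[0,0,0],-1],[[0,0.004,0.04],[0,0,0],-1]]'; python3 plan.py 527 31.5 19 -77.5
```

```text
t: 8.1
tcp_pos: [515.1, 68.8, 123.8]
tcp_rot: [-141.4, 90.0, 141.0]
ft_force: [0.9, 0.7, -0.8]
opening: 0.384
t: 8.5
tcp_pos: [527.5, 30.8, 123.0]
tcp_rot: [-116.8, 89.9, 165.6]
ft_force: [0.6, 1.1, -1.4]
opening: 0.384
t 8.5 tcp [527.5  30.8 123. ] zyaw -77.6 F [ 0.6  1.1 -1.4] open 0.384 j6 78.0
shift [0.104, -0.0002, -0.0007] turn [-0.001, -0.001, 0.001] toolyaxis [ 0.98  0.22 -0.  ]
```

```bash
python3 -m pendant '[[[0.03,0,0],[0,0,0],-1],[[0.06,0,0],[0,0,0],-1],[[0.085,0,0],[0,0,0],-1],[[0.096,0,0],[0,0,0],-1],[[0.1,0,0],[0,0,0],-1]]'; python3 -m pendant '[[[0.002,0,0],[0,0,0],-1],[[0.003,0,0],[0,0,0],-1],[[0.003,0,0],[0,0,0],-1]]'; python3 plan.py 527 31.5 19 -77.5
```

```text
t: 9.0
tcp_pos: [526.8, 31.7, 22.1]
tcp_rot: [-111.1, 89.8, 171.4]
ft_force: [-0.6, -0.8, 0.3]
opening: 0.384
t: 9.3
tcp_pos: [527.3, 31.8, 20.0]
tcp_rot: [-118.3, 89.9, 164.2]
ft_force: [-0.4, -0.0, 0.1]
opening: 0.388
t 9.3 tcp [527.3  31.8  20. ] zyaw -77.5 F [-0.4 -0.   0.1] open 0.388 j6 78.0
shift [0.001, -0.0003, 0.0002] turn [-0.0, -0.001, 0.002] toolyaxis [ 0.98  0.22 -0.  ]
```

```bash
python3 -m pendant '[[[0.001,0,0],[0,0,0],-1],[[0.002,0,0],[0,0,0],-1]]'; python3 -m pendant '[[[0,0,0],[0,0,0],0.4],[[0,0,0],[0,0,0],0.4],[[0,0,0],[0,0,0],0.4],[[0,0,0],[0,0,0],0.4]]';  python3 -m pendant '[[[-0.02,0,0],[0,0,0],0.4],[[-0.06,0,0],[0,0,0],0.4],[[-0.1,0,0],[0,0,0],0.4],[[-0.14,0,0],[0,0,0],0.4],[[-0.15,0,0],[0,0,0],0.4]]'
python3 - <<'E'
from h import *
from plan import plan
plan((400,3.5,170),-77.5)
p,d=viewer.camera("scene");cv2.imwrite("pics/s5.png",cv2.resize(p[60:280,180:420],None,fx=2.7,fy=2.7))
c=viewer.get_calibration("wrist");T=c["cam_to_world"]
p,d=viewer.camera("wrist");cv2.imwrite("pics/w5.png",p)
for o in shape(c,T,redmask(p),40): print(o)
E
```

```text
t: 9.5
tcp_pos: [527.6, 31.8, 18.5]
tcp_rot: [-133.9, 89.9, 148.6]
ft_force: [0.5, -1.0, 1.0]
opening: 0.391
t: 9.9
tcp_pos: [527.6, 31.7, 18.5]
tcp_rot: [-136.8, 89.9, 145.7]
ft_force: [-0.8, -0.4, 0.2]
opening: 0.671
t: 10.4
tcp_pos: [529.0, 31.7, 173.4]
tcp_rot: [83.8, 89.7, 6.3]
ft_force: [-0.5, 0.8, 0.2]
opening: 0.7
t 10.4 tcp [529.   31.7 173.4] zyaw -77.5 F [-0.5  0.8  0.2] open 0.7 j6 78.0
shift [0.0027, -0.1321, -0.0004] turn [-0.0, 0.001, -0.005] toolyaxis [0.98 0.22 0.  ]
(273.5, array([480.2, 277.8]), ((476.87823486328125, -255.74978637695312), (52.683509826660156, 13.768717765808105), 65.1270523071289))
(1659.5, array([257.1, 188.3]), ((527.2645874023438, 30.382383346557617), (67.17831420898438, 35.07626724243164), 12.51733112335205))
```

View pics/s5.png

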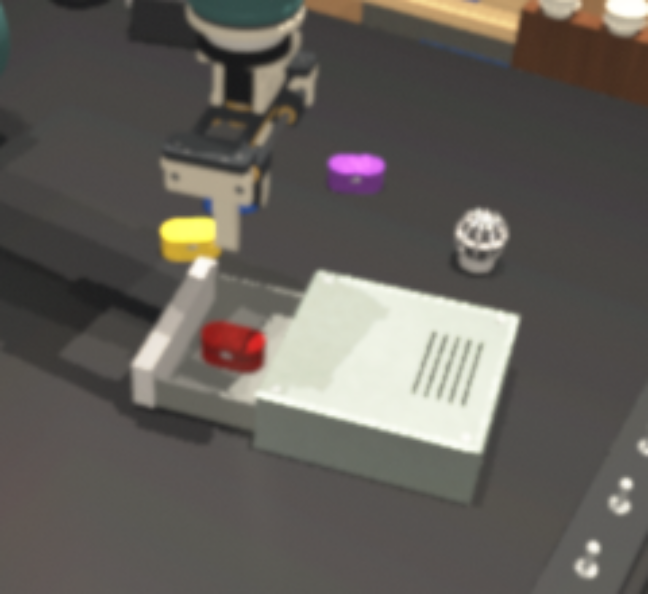

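View pics/w5.png

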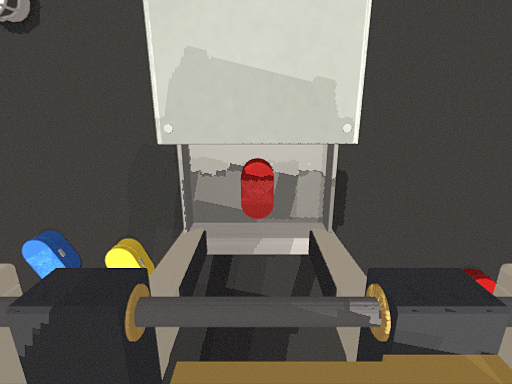

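The case lies flat in the open drawer, wrist (257,188), centred on the floor point and aligned with it. Retract in front of the drawer, shut the fingers and descend.

```bash
python3 -m pendant '[[[0,-0.03,0],[0,0,0],0.3],[[0,-0.07,0],[0,0,0],-1],[[0,-0.11,0],[0,0,0],-1],[[0,-0.13,0],[0,0,0],-1],[[0,-0.132,0],[0,0,0],-1]]' 20; python3 -m pendant '[[[0.03,0,0],[0,0,0],-1],[[0.07,0,0],[0,0,0],-1],[[0.11,0,0],[0,0,0],-1],[[0.14,0,0],[0,0,0],-1],[[0.15,0,0],[0,0,0],-1]]'; python3 plan.py 448 14 22 -77.5
```

```text
t: 11.0
tcp_pos: [397.7, 2.9, 168.4]
tcp_rot: [99.7, 89.9, 22.2]
ft_force: [-0.0, 0.8, -0.9]
opening: 0.356
t: 11.5
tcp_pos: [396.1, 3.2, 14.3]
tcp_rot: [-113.7, 89.7, 168.8]
ft_force: [-0.3, 0.6, 0.3]
opening: 0.008
t 11.5 tcp [396.1   3.2  14.3] zyaw -77.5 F [-0.3  0.6  0.3] open 0.008 j6 74.0
shift [-0.0079, 0.0529, 0.0006] turn [-0.001, -0.002, 0.004] toolyaxis [ 0.98  0.22 -0.  ]
```

```bash
python3 -m pendant '[[[-0.008,0.015,0],[0,0,0],-1],[[-0.008,0.03,0],[0,0,0],-1],[[-0.008,0.039,0],[0,0,0],-1],[[-0.008,0.041,0],[0,0,0],-1],[[-0.008,0.043,0],[0,0,0],-1]]'; for i in 1 2; do :; done; python3 -m pendant '[[[0,0.0025,0],[0,0,0],-1],[[0,0.005,0],[0,0,0],-1],[[0,0.0075,0],[0,0,0],-1],[[0,0.01,0],[0,0,0],-1],[[0,0.0125,0],[0,0,0],-1]]'; python3 plan.py 557 38.5 22 -77.5
```

```text
t: 12.0
tcp_pos: [438.2, 12.5, 22.1]
tcp_rot: [-112.3, 89.7, 170.1]
ft_force: [-0.1, -0.1, -0.2]
opening: 0.005
t: 12.5
tcp_pos: [450.4, 15.1, 22.1]
tcp_rot: [-110.9, 89.7, 171.5]
ft_force: [-2.5, -1.0, 1.6]
opening: -0.0
t 12.5 tcp [450.4  15.1  22.1] zyaw -77.5 F [-2.5 -1.   1.6] open -0.0 j6 76.0
shift [-0.0005, 0.1092, 0.0002] turn [-0.001, -0.002, 0.005] toolyaxis [ 0.98  0.22 -0.01]
```

Contact at about 2 N. Keep pushing at 25 mm/s.

```bash
python3 -m pendant '[[[0,0.0025,0],[0,0,0],-1],[[0,0.005,0],[0,0,0],-1],[[0,0.0075,0],[0,0,0],-1],[[0,0.01,0],[0,0,0],-1],[[0,0.0125,0],[0,0,0],-1]]'; python3 -m pendant '[[[0,0.0025,0],[0,0,0],-1],[[0,0.005,0],[0,0,0],-1],[[0,0.0075,0],[0,0,0],-1],[[0,0.01,0],[0,0,0],-1],[[0,0.0125,0],[0,0,0],-1]]'; python3 -m pendant '[[[0,0.0025,0],[0,0,0],-1],[[0,0.005,0],[0,0,0],-1],[[0,0.0075,0],[0,0,0],-1],[[0,0.01,0],[0,0,0],-1],[[0,0.0125,0],[0,0,0],-1]]'; python3 plan.py 557 38.5 22 -77.5
```

```text
t: 13.0
tcp_pos: [462.8, 17.9, 22.0]
tcp_rot: [-110.5, 89.7, 172.0]
ft_force: [-2.8, -0.1, 1.6]
opening: 0.008
t: 13.5
tcp_pos: [475.1, 20.7, 21.9]
tcp_rot: [-110.8, 89.7, 171.7]
ft_force: [-3.2, 0.2, 2.1]
opening: 0.004
t: 14.0
tcp_pos: [487.6, 23.4, 21.9]
tcp_rot: [-111.1, 89.7, 171.4]
ft_force: [-3.3, 0.2, 2.1]
opening: 0.003
t 14.0 tcp [487.6  23.4  21.9] zyaw -77.5 F [-3.3  0.2  2.1] open 0.003 j6 77.0
shift [-0.0005, 0.071, 0.0002] turn [-0.001, -0.002, 0.005] toolyaxis [ 0.98  0.22 -0.01]
```

```bash
python3 -m pendant '[[[0,0.0025,0],[0,0,0],-1],[[0,0.005,0],[0,0,0],-1],[[0,0.0075,0],[0,0,0],-1],[[0,0.01,0],[0,0,0],-1],[[0,0.0125,0],[0,0,0],-1]]'; python3 -m pendant '[[[0,0.0025,0],[0,0,0],-1],[[0,0.005,0],[0,0,0],-1],[[0,0.0075,0],[0,0,0],-1],[[0,0.01,0],[0,0,0],-1],[[0,0.0125,0],[0,0,0],-1]]'; python3 -m pendant '[[[0,0.0025,0],[0,0,0],-1],[[0,0.005,0],[0,0,0],-1],[[0,0.0075,0],[0,0,0],-1],[[0,0.01,0],[0,0,0],-1],[[0,0.0125,0],[0,0,0],-1]]'; python3 -m pendant '[[[0,0.0025,0],[0,0,0],-1],[[0,0.005,0],[0,0,0],-1],[[0,0.0075,0],[0,0,0],-1],[[0,0.01,0],[0,0,0],-1],[[0,0.0125,0],[0,0,0],-1]]'; python3 plan.py 557 38.5 22 -77.5
```

```text
t: 14.5
tcp_pos: [499.9, 26.2, 21.7]
tcp_rot: [-110.9, 89.7, 171.5]
ft_force: [-2.3, -0.1, 3.1]
opening: 0.005
t: 15.0
tcp_pos: [512.4, 28.9, 21.7]
tcp_rot: [-111.0, 89.7, 171.4]
ft_force: [-3.7, -0.7, 1.9]
opening: 0.006
t: 15.5
tcp_pos: [524.7, 31.6, 21.6]
tcp_rot: [-110.9, 89.7, 171.6]
ft_force: [-3.7, -0.6, 3.2]
opening: 0.006
t: 16.0
tcp_pos: [537.1, 34.4, 21.6]
tcp_rot: [-110.6, 89.7, 171.9]
ft_force: [-4.1, 0.9, 2.6]
opening: 0.003
t 16.0 tcp [537.1  34.4  21.6] zyaw -77.5 F [-4.1  0.9  2.6] open 0.003 j6 78.0
shift [-0.0005, 0.0203, 0.0003] turn [-0.001, -0.002, 0.005] toolyaxis [ 0.98  0.22 -0.01]
```

```bash
python3 -m pendant '[[[0,0.0025,0],[0,0,0],-1],[[0,0.005,0],[0,0,0],-1],[[0,0.0075,0],[0,0,0],-1],[[0,0.01,0],[0,0,0],-1],[[0,0.0125,0],[0,0,0],-1]]'; python3 -m pendant '[[[0,0.002,0],[0,0,0],-1],[[0,0.004,0],[0,0,0],-1]]'; python3 -m pendant '[[[0,0.002,0],[0,0,0],-1],[[0,0.003,0],[0,0,0],-1]]'
```

```text
t: 16.5
tcp_pos: [549.5, 37.1, 21.5]
tcp_rot: [-111.1, 89.7, 171.4]
ft_force: [-5.3, -1.2, 2.5]
opening: 0.006
t: 16.7
tcp_pos: [553.6, 38.0, 21.4]
tcp_rot: [-111.0, 89.7, 171.4]
ft_force: [-3.9, 0.1, 3.9]
opening: 0.006
t: 16.9
tcp_pos: [556.7, 38.7, 21.4]
tcp_rot: [-110.9, 89.7, 171.6]
ft_force: [-5.0, -1.2, 3.6]
opening: 0.008
```

```bash
python3 -m pendant '[[[0,0.001,0],[0,0,0],-1],[[0,0.002,0],[0,0,0],-1]]'; python3 -m pendant '[[[0,0.001,0],[0,0,0],-1]]'
```

```text
t: 17.1
tcp_pos: [557.1, 38.8, 21.4]
tcp_rot: [-102.6, 89.4, 179.8]
ft_force: [-29.4, -5.6, 21.2]
opening: 0.005
t: 17.2
tcp_pos: [556.7, 38.8, 21.5]
tcp_rot: [-100.0, 89.2, -177.5]
ft_force: [-17.3, -3.2, 10.7]
opening: 0.006
```

Hard stop reached at about 30 N. Release, back off and look.

```bash
python3 -m pendant '[[[0,-0.01,0],[0,0,0],-1],[[0,-0.03,0],[0,0,0],-1],[[0,-0.07,0],[0,0,0],-1],[[0,-0.11,0],[0,0,0],-1],[[0,-0.14,0],[0,0,0],-1]]'; python3 -m pendant '[[[-0.04,0,0.02],[0,0,0],-1],[[-0.08,0,0.06],[0,0,0],-1],[[-0.12,0,0.1],[0,0,0],-1],[[-0.16,0,0.14],[0,0,0],-1],[[-0.18,0,0.18],[0,0,0],-1]]'; python3 -m pendant '[[[0,0,0.04],[0,0,0],-1],[[0,0,0.07],[0,0,0],-1],[[0,0,0.08],[0,0,0],-1],[[0,0,0.08],[0,0,0],-1],[[0,0,0.08],[0,0,0],-1]]'
python3 - <<'E'
from h import *
p,d=viewer.camera("scene");cv2.imwrite("pics/s6.png",p)
c=viewer.get_calibration("top");T=c["cam_to_world"]
p,d=viewer.camera("top");cv2.imwrite("pics/t6.png",p)
hsv=cv2.cvtColor(p,cv2.COLOR_BGR2HSV)
m2=((hsv[...,2]>222)&(hsv[...,1]<60)).astype(np.uint8)*255
m2[:, :180]=0;m2[:,290:]=0;m2[:180]=0;m2[260:]=0
for o in shape(c,T,m2,56): print("face",o)
print(ctrl.sense()["ft_force"].round(1))
E
```

```text
t: 17.7
tcp_pos: [418.2, 8.2, 22.8]
tcp_rot: [-99.6, 89.2, -177.2]
ft_force: [-0.1, -1.3, 0.2]
opening: 0.004
t: 18.2
tcp_pos: [457.3, -157.4, 197.7]
tcp_rot: [-92.9, 89.4, -170.4]
ft_force: [1.2, 0.3, -0.2]
opening: 0.001
t: 18.7
tcp_pos: [474.4, -234.7, 197.4]
tcp_rot: [-95.1, 89.4, -172.6]
ft_force: [-0.4, -0.2, -0.5]
opening: 0.006
face (286.0, array([236.5, 195.4]), ((564.0733032226562, 39.82808303833008), (15.898168563842773, 169.00624084472656), 12.463635444641113))
[-0.2 -1.   0.4]
```

View pics/s6.png

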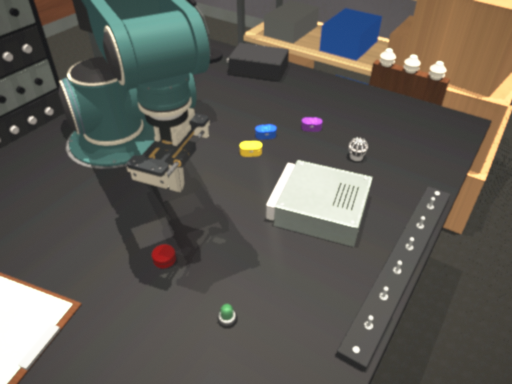

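View pics/t6.png

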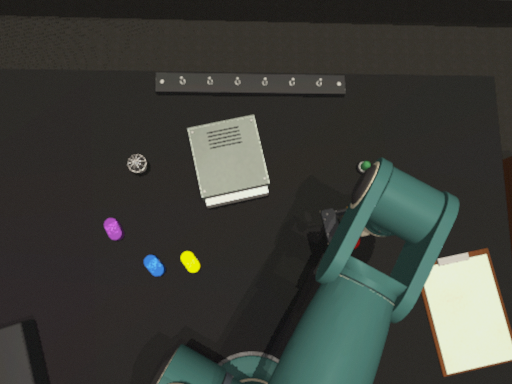

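The panel is back at (564.1,39.8), against (563.8,39.8) when latched at the start, 1.5 s after release. The round case (164,256), lamp (227,315) and cage (358,149) are where they were. The arm is clear of everything.

```bash
python3 -c "
from workcell import ticket; print(ticket.job_done())"
```

```text
the job is handed in; nothing more can be done
None
```

The oblong red case is put away and the drawer is shut, handed in at about 19 s of the 67 s allowed; no verdict was reported.

- **Opening:** I pushed the shut drawer to its hard stop (about 28 N) and backed off, and it sprang fully open.
- **Placing:** I picked up the red oblong case at about (480, 276) mm. I laid it flat in the drawer within about 2 mm of the floor point, lined up with the drawer. The wrist and scene views showed it lying flat and let go.
- **Closing:** I pushed the drawer in at about 25 mm/s to the hard stop (about 30 N), then released it. 1.5 s later the front panel was within 0.3 mm of where it stood when latched at the start.

In the last pictures the round case, cage and lamp look unmoved. I judged that by eye against the first pictures and did not measure it. The arm stood clear with no contact force. I could not see the case again once the drawer was shut, so its position inside is inferred from where I laid it and the slow push. No check failed or disagreed. While descending on the case I turned the tool about 1° the wrong way and corrected it before gripping.

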